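# Nest the oil-filter cap wrenches in their case

### The arm

A 6-joint arm with a two-finger parallel gripper is mounted at the origin on the work surface. World frame = base frame: x ahead of the robot, y to its left, z up, the work surface at z = 0. Lengths are in m, angles in rad, forces in N, time in s.
With the tool pointing down it reaches from about 0.425 to 0.95 m from the base axis. Payload 3.5 kg.
Tool frame: the origin (TCP) lies between the finger pads; the fingertips stand 22 mm ahead of it and the grasp point (between the pads) lies 3 mm ahead of it (ctrl.nose_length is the z of the fingertips in the tool frame, in m); z points along the fingers, y is the line along which they close (so a half turn about z gives the same grasp; the last joint's range is limited). The gripper opens to 85 mm and grips with 20 to 120 N. Pads are 22 mm wide; open, the fingers measure 114 mm over their backs; the gripper's body (76 mm by 85 mm) begins 54 mm behind the grasp point. The pads swing forward as they close: fully open they stand 13 mm farther back than shut.
Start: joints at [-1.361, 0.286, 1.577, -0, 1.279, -0.15], TCP at [0.238, -0.632, 0.214] pointing down, gripper open.
Joint ranges: [-2.77, 2.77], [-0.9, 2.22], [0.21, 2.48], [-1.53, 4.67], [0.24, 2.81], [-2.84, 2.84]. Speed limits (rad/s): [2.79, 2.79, 3.14, 3.14, 3.14, 3.14].

### API

Orientations are given as a unit quaternion [x, y, z, w].
In Python, from plant import ctrl gives the robot as it stands. The module is installed in compiled form; this text tells all that it offers.
- The arm moves only by the tool send_rows, never from a script. Its argument "rows" is text: rows parted by semicolons, each of 7 numbers parted by spaces: the turn, a rotation vector about the tool's x, y, z in fractions of the full range, 1 being 90 degrees, then the shift along the tool's x, y, z in parts of the range, where 1.0 means 100 cm, then the opening, from -1 (shut) to 1 (fully open). A call has 1 to 8 rows; each row is the pose to reach, as a shift and turn from the pose commanded when the call began, along the tool's axes at that moment; what a row does not reach only later rows make up. A row lasts 1/8 s, in which the tool goes at most 62.5 mm and 10.7 degrees, less where a joint would pass 70% of its speed; a pose out of reach is approached as far as the arm can. Shift and turn numbers lie between -1 and 1, and a call with a number outside is refused. A call with a gripper value outside its range is refused whole. The fingers move at their own pace and stop on an object; "grip_force" is the grip in N (left out, the last holds). Time passes only in rows, so rows that repeat a pose let the fingers close. It gives the time, the measured TCP pose, the force, the opening and the grip force at its end, in the units of the state.
- ctrl.get_state(): the state, without advancing time (a new reading comes with each control period).
- ctrl.read_camera(name): name is "side" or "top"; returns a dict with "color" (384x512x3 uint8, red, green, blue), "fx", "fy", "cx", "cy" (pixels), "D" ([k1, k2, p1, p2, k3] as OpenCV has them; the pictures are not rectified), "extrinsics" (4x4, takes a point from world to camera coordinates). Camera axes: x right, y down, z forward; pixel columns grow to the right and rows downward; lengths in m; the calibration is good to about 2 mm. A picture is of the moment at which its call begins. There is no depth.
- ctrl.sign_off(): hands the job in; it is judged then, once.
Trained networks look in a picture, given as the dict that the camera call returned (one of the last four; its "shot" number tells which), for a name from the list of things; names that differ only in an ending like _2 or _b are one class to them, and where a whole thing is asked for, a point or a joint stands for the part that bears it (a point fixed in the world has none). Each returns a list of dicts, best first, with "p" (0 to 1); they miss things now and then, are a little off and sometimes report something else, mostly with a low value. They report only what shows in the picture. A call takes as long as a camera call.
- ctrl.look_for(picture, target): "position" ([x, y, z] in m, in the coordinates of the camera as it stood for that picture, good to about 4 mm: the middle of the surface that is visible of it).
The state is a dict: "time": time; "qpos": joint angles; "dq": joint speeds; "joint_efforts": joint torques, N m; "eef_pos": TCP position; "tcp_rot": TCP orientation; "contact_force": force on the tool from outside, world axes, zero at the start; "wrist_torque": the same for the moment, N m; "opening": opening from 0.0 (shut) to 1.0 (fully open); "finger_force": force on a finger pad.
Only numpy, scipy, OpenCV 4.12 (cv2) and the standard library are available. Lean on these libraries where they do the work, as an engineer would, in place of code of your own. Each camera call takes 0.05 s, during which the arm holds its last target. There are 200 camera calls.

### The job

Put the four oil-filter cap wrenches away in their open case, nested mouth down like hats: the smallest first, in the round well, then the others over it in order of size, the largest last, each one sitting level and fully down on the boss of the one below. Leave the loose filter and the spray can standing where they are.

Things in the scene. Friction and masses are not known exactly. Their poses are not given: they have to be found in the camera images.
- cap66: The smallest cap wrench: loose bright steel cup, mouth down, of 14 flats, 66 mm across outside, 60 mm inside. Cup 32 mm high (27 deep inside, top 5 thick, its edge bevelled 4 mm); mid-top a solid hex boss, 27 mm across flats, 10 mm high: 42 mm in all. Origin: centre of the open mouth; z up through the boss. Grip the boss's flats along its x axis or 60 deg steps from it. 0.07 to 0.3 kg.
- cap80: Second smallest cap wrench: loose bright steel cup, mouth down, of 14 flats, 80 mm across outside, 74 mm inside. Cup 32 mm high (27 deep inside, top 5 thick, its edge bevelled 4 mm); mid-top a solid hex boss, 27 mm across flats, 10 mm high: 42 mm in all. Origin: centre of the open mouth; z up through the boss. Grip the boss's flats along its x axis or 60 deg steps from it. 0.07 to 0.3 kg.
- cap94: Second largest cap wrench: loose bright steel cup, mouth down, of 14 flats, 94 mm across outside, 88 mm inside. Cup 32 mm high (27 deep inside, top 5 thick, its edge bevelled 4 mm); mid-top a solid hex boss, 27 mm across flats, 10 mm high: 42 mm in all. Origin: centre of the open mouth; z up through the boss. Grip the boss's flats along its x axis or 60 deg steps from it. 0.07 to 0.3 kg.
- cap108: The largest cap wrench: loose bright steel cup, mouth down, of 14 flats, 108 mm across outside, 102 mm inside. Cup 32 mm high (27 deep inside, top 5 thick, its edge bevelled 4 mm); mid-top a solid hex boss, 27 mm across flats, 10 mm high: 42 mm in all. Origin: centre of the open mouth; z up through the boss. Grip the boss's flats along its x axis or 60 deg steps from it. 0.07 to 0.3 kg.
- case: Blue plastic tool case, opened flat, fixed to the bench. Origin: on the bench top, straight below the centre of its round well; z up. The base half is 202 (x) by 212 mm (y), centred on the well: flat deck 24 mm above the bench, rim 34 mm high, black carrying handle out to 131 mm on the -x side. The open lid half, 26 mm high, lies on the +x side, out to 306 mm.
- well (a point): Centre of the floor of the case's round well, 14 mm above the bench. The well is 88 mm wide, 10 mm deep, its floor lined with black rubber. Nested in it, the four wrenches' mouths lie 0, 15, 30 and 45 mm above this floor, each wrench resting on the boss of the one below, with 4 mm of play all round between one wrench and the next.
- carton: Bystander: open cardboard tray with four white spin-on filters standing in it, 165 by 165 mm, 83 mm high, fixed. Origin: centre of the underside. Case and carton may stand on either side.
- filter: Bystander: loose white spin-on oil filter standing upright, 68 mm across, 78 mm high. Origin: centre of the underside.
- spray: Bystander: loose grey spray can with paper label and yellow cap, 65 mm across, 160 mm high. Origin: centre of the underside.

How it is judged:
On the way, in this order (a step that is already met when the one before it is completed fails the run):
1. the smallest wrench sits level on the floor of the well (z of cap66 in the frame of well between -0.004 and 0.004 m and horizontal distance between cap66 and well below 0.013 m and angle between cap66's own z axis and vertical below 0.07 rad and linear speed of cap66 below 0.03 m/s), for 0.2 s.
2. the second smallest sits level over it, down on its boss (all of step 1 and z of cap80 in the frame of cap66 between 0.011 and 0.019 m and horizontal distance between cap80 and cap66 below 0.008 m and angle between cap80's own z axis and vertical below 0.07 rad and linear speed of cap80 below 0.03 m/s), for 0.2 s.
3. the second largest sits level over these (all of step 2 and z of cap94 in the frame of cap80 between 0.011 and 0.019 m and horizontal distance between cap94 and cap80 below 0.008 m and angle between cap94's own z axis and vertical below 0.07 rad and linear speed of cap94 below 0.03 m/s), for 0.2 s.
At the end, for the whole second after the job is handed in: Smallest wrench mouth down on the well floor (height within 4 mm, within 13 mm of the well centre); each larger one over the next smaller, its mouth 15 mm higher (within 4 mm), centres within 8 mm; all level within 4 degrees, released and at rest (all of step 3 and z of cap108 in the frame of cap94 between 0.011 and 0.019 m and horizontal distance between cap108 and cap94 below 0.008 m and angle between cap108's own z axis and vertical below 0.07 rad and linear speed of cap108 below 0.03 m/s and angular speed of each of cap66, cap80, cap94, cap108 below 0.3 rad/s); the robot touches nothing.
It fails at once if the loose filter is shifted by more than 20 mm (distance of filter from where it was at the start of the episode above 0.02 m).
It fails at once if the spray can is shifted by more than 20 mm (distance of spray from where it was at the start of the episode above 0.02 m).
It also fails if it takes over 93 s, if anything falls off the work surface, if the arm or the gripper's body presses on something with over 40 N, if the wrist force passes 120 N, or if a joint passes its speed limit or range.

## Working session

There is one attempt and no reset: what is moved stays moved. The work goes in short steps, Python scripts to look and compute and a tool call to move; the robot and the scene stay as the last step left them, time stands still between calls to the robot, and variables do not carry over. Pictures are saved under pics/ and viewed, at most 17 in all, crops included, and the job is handed in when it is done.

Besides the shell and the picture viewer there is one more tool, called after "Call:" as name(argument=value, ...) on one line, values as JSON. send_rows: Moves the arm, as the interface text tells. Its arguments: {"type":"object","properties":{"rows":{"type":"string"},"grip_force":{"type":"number"}},"required":["rows"]}

```bash
mkdir -p pics; cat > h.py <<'E'
import numpy as np, cv2
from plant import ctrl
from scipy.spatial.transform import Rotation as R
def shot(n,f=None):
    p=ctrl.read_camera(n)
    if f: cv2.imwrite('pics/'+f,p['color'][:,:,::-1])
    return p
def K(p): return np.array([[p['fx'],0,p['cx']],[0,p['fy'],p['cy']],[0,0,1.]])
def world(p,c):
    E=np.array(p['extrinsics']); return E[:3,:3].T@(np.array(c)-E[:3,3])
def ray(p,uv,z):
    E=np.array(p['extrinsics']);u=cv2.undistortPoints(np.array([[uv]],float),K(p),np.array(p['D'])).ravel()
    d=E[:3,:3].T@np.array([*u,1]);o=-E[:3,:3].T@E[:3,3];return o+d*(z-o[2])/d[2]
def proj(p,X):
    E=np.array(p['extrinsics']);return cv2.projectPoints(np.array(X,float).reshape(-1,1,3),cv2.Rodrigues(E[:3,:3])[0],E[:3,3],K(p),np.array(p['D']))[0].reshape(-1,2)
E
python3 - <<'E'
from h import *
np.set_printoptions(precision=4,suppress=True)
for n in ['top','side']:
    p=shot(n,n+'0.png')
    E=np.array(p['extrinsics']);print(n,p['fx'],-E[:3,:3].T@E[:3,3],E[2,:3])
    for t in ['cap66','cap80','cap94','cap108','case','carton','filter','spray']:
        print(t,[(world(p,d['position']),round(d['p'],2),proj(p,world(p,d['position'])).round()) for d in ctrl.look_for(p,t)[:3]])
s=ctrl.get_state();print(s)
E
```

```text
top 454.10587346920045 [ 0.4865 -0.1138  1.3866] [ 0.1    -0.0021 -0.995 ]
cap66 [(array([ 0.6248, -0.0814,  0.0334]), 0.69, array([[238., 192.]])), (array([ 0.4596, -0.0759,  0.0349]), 0.59, array([[237., 248.]])), (array([0.6397, 0.0636, 0.0326]), 0.58, array([[190., 188.]]))]
cap80 [(array([ 0.6248, -0.0814,  0.0334]), 0.69, array([[238., 192.]])), (array([ 0.4596, -0.0759,  0.0349]), 0.59, array([[237., 248.]])), (array([0.6397, 0.0636, 0.0326]), 0.58, array([[190., 188.]]))]
cap94 [(array([ 0.6248, -0.0814,  0.0334]), 0.69, array([[238., 192.]])), (array([ 0.4596, -0.0759,  0.0349]), 0.59, array([[237., 248.]])), (array([0.6397, 0.0636, 0.0326]), 0.58, array([[190., 188.]]))]
cap108 [(array([ 0.6248, -0.0814,  0.0334]), 0.69, array([[238., 192.]])), (array([ 0.4596, -0.0759,  0.0349]), 0.59, array([[237., 248.]])), (array([0.6397, 0.0636, 0.0326]), 0.58, array([[190., 188.]]))]
case [(array([0.5722, 0.3081, 0.028 ]), 0.9, array([[109., 211.]]))]
carton [(array([ 0.489 , -0.3419,  0.0679]), 0.65, array([[328., 236.]]))]
filter [(array([0.7766, 0.0049, 0.0796]), 0.72, array([[207.
[... 1066 characters left out ...]
 0.4906, -0.2836,  0.0519]), 0.92, array([[298., 152.]]))]
filter [(array([0.7722, 0.03  , 0.069 ]), 0.87, array([[182., 222.]]))]
spray [(array([ 0.5525, -0.5066,  0.0976]), 0.65, array([[283.,  97.]]))]
{'time': 0.9, 'qpos': array([-1.361 ,  0.2863,  1.5767,  0.    ,  1.2786, -0.15  ]), 'dq': array([ 0.0002, -0.0004,  0.0007, -0.0004,  0.0014,  0.0003]), 'joint_efforts': array([ -0.0007, -40.5966, -29.2944,  -0.0002,   0.0005,  -0.    ]), 'eef_pos': array([ 0.2377, -0.6318,  0.2144]), 'tcp_rot': array([0.9839, 0.1789, 0.    , 0.    ]), 'contact_force': array([-1.4403,  0.3542, -0.783 ]), 'wrist_torque': array([-0.0163, -0.0386, -0.0186]), 'finger_force': 0.0, 'opening': 1.0021519196370199}
```

```bash
python3 - <<'E'
import cv2
a=cv2.imread('pics/top0.png');cv2.imwrite('pics/t1.png',cv2.resize(a[80:310,30:340],None,fx=2.58,fy=2.58,interpolation=3))
a=cv2.imread('pics/side0.png');cv2.imwrite('pics/s1.png',cv2.resize(a,(800,600),interpolation=3))
E
```

```text
(no output)
```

View pics/t1.png

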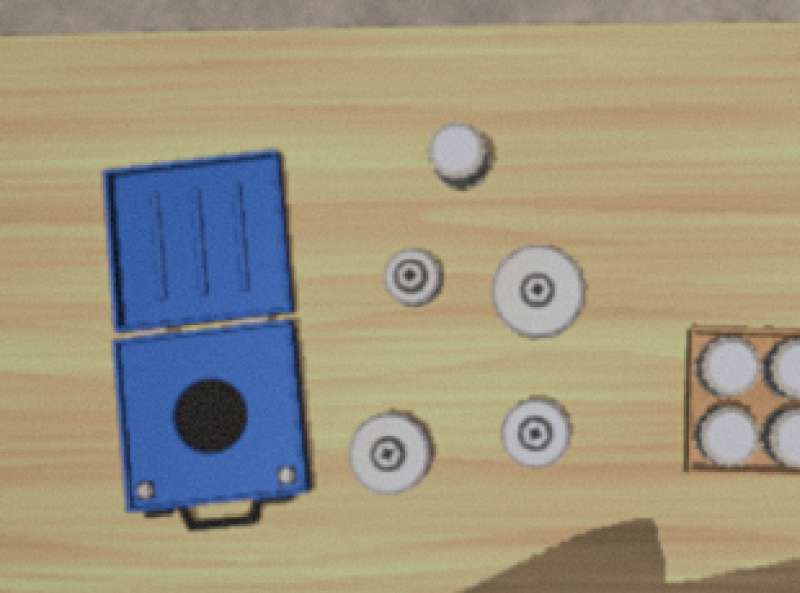

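View pics/s1.png

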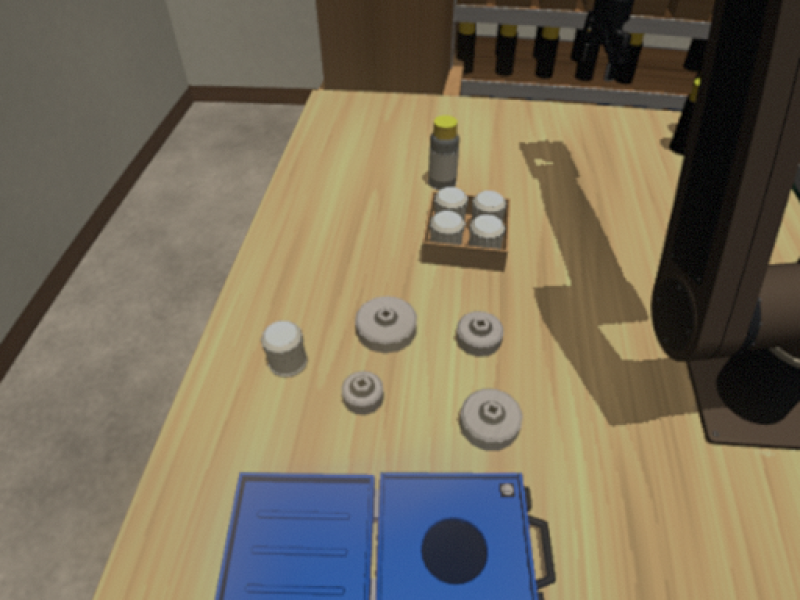

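```bash
cat > z.py <<'E'
from h import *
import pickle
np.set_printoptions(precision=4,suppress=True)
A={}
for n in ['top','side']:
    ps=[shot(n) for _ in range(10)]
    im=np.mean([p['color'].astype(float) for p in ps],0)
    print(n,np.std([p['color'][200:220,100:110,0].astype(float) for p in ps],0).mean())
    p=ps[-1];p['color']=im;A[n]=p
pickle.dump(A,open('A.pkl','wb'))
C={'66':(.64,.066),'80':(.46,-.075),'94':(.44,.08),'108':(.625,-.081)}
px={'66':(188.9,187),'80':(237.8,247.8),'94':(180.4,255.6),'108':(238.1,192.4),'well':(111.4,240.9)}
rows=[]
for k in C:
    X=ray(A['top'],px[k],.042);print(k,X)
    r=[]
    for n in A:
        u=proj(A[n],X)[0];im=A[n]['color'].astype(np.float32)
        M=np.array([[14,0,100-14*u[0]],[0,14,100-14*u[1]]])
        r.append(cv2.warpAffine(im,M,(200,200),flags=cv2.INTER_CUBIC))
    rows.append(np.vstack(r))
cv2.imwrite('pics/z1.png',np.clip(np.hstack(rows),0,255)[:,:,::-1])
print('well',ray(A['top'],px['well'],.024))
E
python3 z.py
```

```text
top 2.55966894119338
side 0.9780828770510922
66 [0.641  0.0643 0.042 ]
80 [ 0.4589 -0.0795  0.042 ]
94 [0.4381 0.0898 0.042 ]
108 [ 0.6227 -0.0823  0.042 ]
well [0.4834 0.3008 0.024 ][ WARN:0@29.133] global loadsave.cpp:1063 imwrite_ Unsupported depth image for selected encoder is fallbacked to CV_8U.
```

View pics/z1.png

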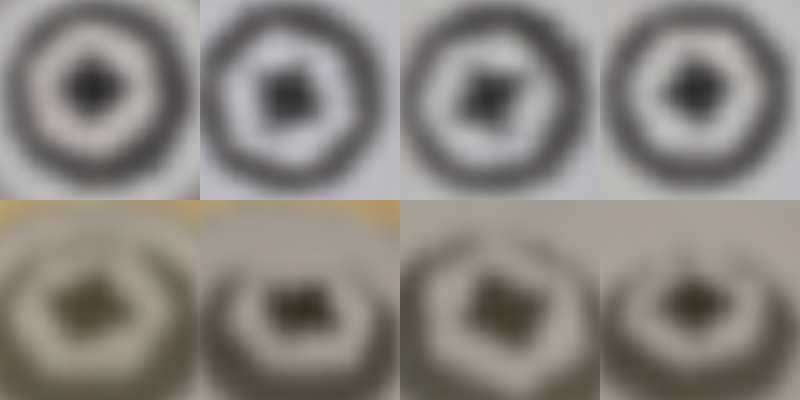

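```bash
cat > fit.py <<'E'
from h import *
import pickle
from scipy.optimize import least_squares
np.set_printoptions(precision=4,suppress=True)
def fitboss(p,c,zb=.042,Rm=.0185,side=False):
    g=p['color'].astype(float).mean(2);u0=proj(p,[*c,zb])[0].round().astype(int)
    uu,vv=np.meshgrid(np.arange(u0[0]-8,u0[0]+9),np.arange(u0[1]-8,u0[1]+9))
    S=5;o=(np.arange(S)-2)/S
    P=np.stack([(uu[...,None,None]+o[None,None,:,None]+0*o),(vv[...,None,None]+0*o[:,None]+o)],-1).reshape(-1,2)
    E=np.array(p['extrinsics']);un=cv2.undistortPoints(P[:,None],K(p),np.array(p['D']))[:,0]
    d=np.c_[un,np.ones(len(un))]@E[:3,:3];cam=-E[:3,:3].T@E[:3,3]
    W=(cam+d*((zb-cam[2])/d[:,2])[:,None])[:,:2].reshape(*uu.shape,S,S,2)
    I=g[vv,uu]
    def comp(q):
        D=W-np.array(q[:2]);a=q[2]
        m=np.max([abs(D[...,0]*np.cos(a+k*np.pi/3)+D[...,1]*np.sin(a+k*np.pi/3)) for k in range(3)],0)
        b=q[3];e=D[...,0]*np.cos(b)+D[...,1]*np.sin(b);f=-D[...,0]*np.sin(b)+D[...,1]*np.cos(b)
        s=np.maximum(abs(e),abs(f))
        sm=lambda x:1/(1+np.exp(np.clip(-x/.0006,-40,40)))
        H=cv2.GaussianBlur(sm(.0135-m).mean((2,3)),(0,0),q[5]);Q=cv2.GaussianBlur(sm(q[4]-s).mean((2,3)),(0,0),q[5])
        D0=W.mean((2,3))-np.array(c);r=np.hypot(D0[...,0],D0[...,1]);ok=r<Rm
        if side: ok&=~((D0[...,1]<-.009))
        A=np.stack([H[ok],Q[ok],np.ones(ok.sum())],1);co,*_=np.linalg.lstsq(A,I[ok],rcond=None)
        return A@co-I[ok]
    out=[]
    for a in np.deg2rad([-20,-5,10,25]):
        for b in np.deg2rad([0,30,60]):
            r=least_squares(comp,[*c,a,b,.0055,.8],x_scale=[.001,.001,.1,.1,.001,.1],bounds=([-2,-2,-9,-9,.003,.3],[2,2,9,9,.009,2]))
            out.append((r.cost,r.x))
    out.sort(key=lambda t:t[0])
    def f(t): q=t[1];return np.round([t[0],*q[:2]*1000,(np.rad2deg(q[2])+30)%60-30,np.rad2deg(q[3])%90,q[4]*1000,q[5]],2)
    res=[f(out[0])]+[f(t) for t in out if abs((f(t)[3]-f(out[0])[3]+30)%60-30)>4][:1]
    return res
if __name__=='__main__':
    A=pickle.load(open('A.pkl','rb'))
    C={'66':(.641,.0643),'80':(.4589,-.0795),'94':(.4381,.0898),'108':(.6227,-.0823)}
    for k in C:
        for n in A: print(k,n,*fitboss(A[n],C[k],side=n=='side'))
E
python3 fit.py
```

```text
66 top [4292.93  643.59   66.08  -19.46   45.24    5.31    0.46]
66 side [6811.24  642.75   65.78  -18.35   37.98    5.64    0.49]
80 top [9511.25  459.3   -76.84  -16.96   13.88    5.34    0.3 ]
80 side [8854.3   458.66  -77.4   -12.75   16.76    5.72    0.42]
94 top [4137.39  438.15   92.4     7.17   72.03    5.39    0.48]
94 side [7074.16  437.09   91.86    5.05   69.93    5.77    0.49]
108 top [3856.99  624.71  -81.42   -3.01   53.97    5.27    0.42]
108 side [6500.8   623.69  -81.43    1.62   58.22    5.65    0.53]
```

```bash
cat > well.py <<'E'
from h import *
import pickle
np.set_printoptions(precision=4,suppress=True)
A=pickle.load(open('A.pkl','rb'))
for n in A:
    p=A[n];im=p['color'];u0=proj(p,[.4834,.3008,.024])[0].astype(int)
    m=(im[:,:,2]<90).astype(np.uint8)   # blue low -> black
    k,l,st,ce=cv2.connectedComponentsWithStats(m)
    i=l[u0[1],u0[0]];c=cv2.findContours((l==i).astype(np.uint8),0,cv2.CHAIN_APPROX_NONE)[0][0][:,0].astype(float)
    for z in (.014,.024):
        W=np.array([ray(p,q,z)[:2] for q in c])
        B=np.c_[2*W,np.ones(len(W))];s=np.linalg.lstsq(B,(W**2).sum(1),rcond=None)[0]
        print(n,z,st[i],s[:2],np.sqrt(s[2]+s[:2]@s[:2]),'mean',W.min(0),W.max(0))
E
python3 well.py
```

```text
top 0.014 [ 98 227  27  28 613] [0.4841 0.3048] 0.04109336724387635 mean [0.4438 0.2651] [0.5255 0.3452]
top 0.024 [ 98 227  27  28 613] [0.4841 0.3018] 0.04079397859896358 mean [0.4442 0.2624] [0.5252 0.3418]
side 0.014 [ 270  332   42   42 1367] [0.4822 0.2992] 0.042519143305946756 mean [0.4392 0.2563] [0.5251 0.3425]
side 0.024 [ 270  332   42   42 1367] [0.4827 0.3025] 0.041967088830093084 mean [0.4403 0.2602] [0.5251 0.3452]
```

```bash
cat > go.py <<'E'
# usage: go.py x y z(mm TCP) yaw_of_tool_y(deg, mod 180)|keep
import sys
from h import *
s=ctrl.get_state();Rt=R.from_quat(s['tcp_rot']);M=Rt.as_matrix();p=np.array(s['eef_pos'])*1000
cur=np.rad2deg(np.arctan2(M[1,1],M[0,1]))
t=np.array([float(a) for a in sys.argv[1:4]])
d=0 if sys.argv[4]=='keep' else (float(sys.argv[4])-cur+90)%180-90
tgt=np.array([[1,0,0],[0,-1,0],[0,0,-1.]]);y=np.deg2rad(cur+d)
tgt=np.c_[[-np.sin(y),np.cos(y),0],[np.cos(y),np.sin(y),0],[0,0,-1]]
rv=(Rt.inv()*R.from_matrix(tgt)).as_rotvec(degrees=True)
print('turn',rv.round(1),'shift',(M.T@(t-p)).round(1),'| pos',p.round(1),'yawy',cur.round(1),'q6',s['qpos'][5].round(2),'open',round(float(s['opening']),3),'F',s['contact_force'].round(1),'ff',s['finger_force'],'t',s['time'])
E
python3 go.py 643 66 120 -78.6; python3 -c "
from plant import ctrl
print(ctrl.nose_length)"
```

```text
turn [ 0.  -0.   9.2] shift [ 625.  -510.4   94.3] | pos [ 237.7 -631.8  214.3] yawy -69.4 q6 -0.15 open 0.998 F [-0.4  0.1 -0.9] ff 0.0 t 1.9
0.022
```

The rows are not in the units I measure in: shifts go in shares of 100 cm and turns go in shares of 90 degrees. I convert before sending: 625 mm / 1000 = 0.625, -510 mm / 1000 = -0.51, 9.2 degrees / 90 = 0.1022.

Call:
send_rows(rows="0 0 0.1022 0.625 -0.51 0.04 0.2;0 0 0.1022 0.625 -0.51 0.04 0.2;0 0 0.1022 0.625 -0.51 0.04 0.2;0 0 0.1022 0.625 -0.51 0.04 0.2;0 0 0.1022 0.625 -0.51 0.04 0.2;0 0 0.1022 0.625 -0.51 0.04 0.2;0 0 0.1022 0.625 -0.51 0.04 0.2;0 0 0.1022 0.625 -0.51 0.04 0.2", grip_force=50)

```text
time: 2.9
eef_pos: [0.4895, -0.1983, 0.1899]
tcp_rot: [0.995, 0.099, 0.0, 0.0]
contact_force: [0.5, -1.1, -0.7]
opening: 0.599
finger_force: 0.0
```

```bash
python3 go.py 643 66 90 -78.6;python3 -c "
from plant import ctrl
print(ctrl.nose_length)"
```

```text
turn [ 0.1 -0.1  0. ] shift [ 202.6 -228.8   99.9] | pos [ 489.5 -198.3  189.9] yawy -78.6 q6 0.79 open 0.599 F [ 0.5 -1.1 -0.7] ff 0.0 t 2.9
0.022
```

Scaled: -229 mm / 1000 = -0.229, 203 mm / 1000 = 0.203.

Call:
send_rows(rows="0 0 0 0.203 -0.229 0.08 0.2;0 0 0 0.203 -0.229 0.08 0.2;0 0 0 0.203 -0.229 0.08 0.2;0 0 0 0.203 -0.229 0.08 0.2;0 0 0 0.203 -0.229 0.08 0.2;0 0 0 0.203 -0.229 0.08 0.2;0 0 0 0.203 -0.229 0.08 0.2;0 0 0 0.203 -0.229 0.08 0.2")

```text
time: 3.9
eef_pos: [0.6423, 0.0633, 0.1104]
tcp_rot: [0.995, 0.099, 0.0, 0.0]
contact_force: [0.1, 0.7, 0.4]
opening: 0.599
finger_force: 0.0
```

```bash
python3 go.py 643 66 57 -78.6; python3 - <<'E'
from h import *
p=shot('side');u=proj(p,[.643,.066,.08])[0]
M=np.array([[5,0,300-5*u[0]],[0,5,225-5*u[1]]])
cv2.imwrite('pics/g1.png',cv2.warpAffine(p['color'],M,(600,450),flags=2)[:,:,::-1])
E
```

```text
turn [ 0.  -0.  -0.1] shift [ 1.1 -2.5 53.4] | pos [642.3  63.3 110.4] yawy -78.7 q6 1.31 open 0.599 F [0.1 0.7 0.4] ff 0.0 t 3.9
```

View pics/g1.png

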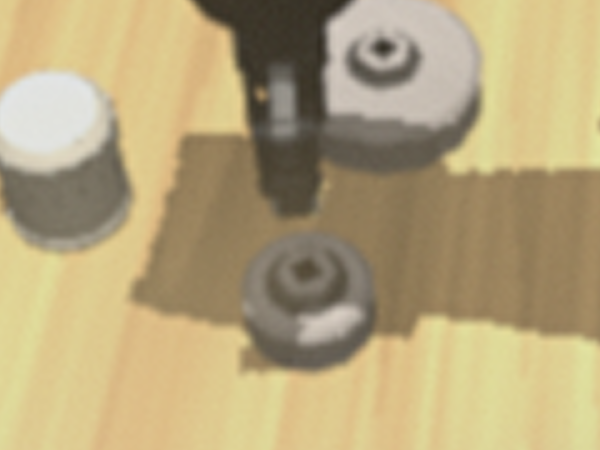

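Scaled: 55 mm / 1000 = 0.055, 40 mm / 1000 = 0.04.

Call:
send_rows(rows="0 0 0 0.001 -0.0025 0.04 0.2;0 0 0 0.001 -0.0025 0.055 0.2;0 0 0 0.001 -0.0025 0.055 0;0 0 0 0.001 -0.0025 0.055 -1;0 0 0 0.001 -0.0025 0.055 -1;0 0 0 0.001 -0.0025 0.055 -1;0 0 0 0.001 -0.0025 0.055 -1;0 0 0 0.001 -0.0025 0.055 -1", grip_force=50)

```text
time: 4.95
eef_pos: [0.6428, 0.0673, 0.0547]
tcp_rot: [0.995, 0.099, 0.0, 0.0]
contact_force: [-0.4, 0.0, -0.1]
opening: -0.002
finger_force: 0.0
```

```bash
python3 go.py 643 66 120 keep
```

```text
turn [ 0. -0.  0.] shift [ -0.1   1.3 -65.3] | pos [642.8  67.3  54.7] yawy -78.6 q6 1.32 open -0.002 F [-0.4  0.  -0.1] ff 0.0 t 4.95
```

```bash
python3 - <<'E'
from h import *
o=[]
for n in ['side','top']:
    p=shot(n);u=proj(p,[.643,.066,.05])[0]
    M=np.array([[6,0,200-6*u[0]],[0,6,200-6*u[1]]])
    o.append(cv2.warpAffine(p['color'],M,(400,400),flags=2)[:,:,::-1])
cv2.imwrite('pics/g2.png',np.hstack(o))
E
```

```text
(no output)
```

View pics/g2.png

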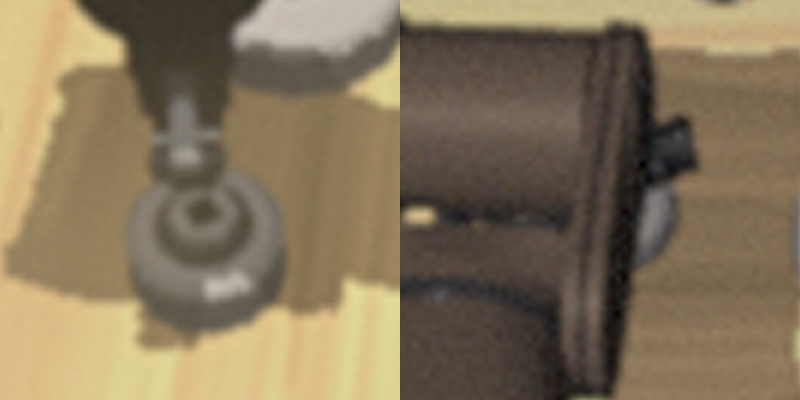

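```bash
python3 - <<'E'
from h import *
from fit import fitboss
p=shot('side');u=proj(p,[.643,.066,.05])[0]
for z in (.0327,.042,.0547): print(z,200+6*(proj(p,[.6428,.0673,z])[0]-u))
print(fitboss(p,(.643,.066),side=True))
s=ctrl.get_state();print(s['opening'],s['finger_force'])
E
```

```text
0.0327 [202.4985 226.2281]
0.042 [201.1534 213.6652]
0.0547 [199.2829 196.1779]
[array([1845.41,  642.71,   65.95,  -27.21,   38.28,    5.94,    0.64])]
0.0027006196380766623 0.0
```

Scaled: -100 mm / 1000 = -0.1, -50 mm / 1000 = -0.05.

Call:
send_rows(rows="0 0 0 0 0 -0.05 -1;0 0 0 0 0 -0.1 -1;0 0 0 0 0 -0.1 -1;0 0 0 0 0 -0.1 -1")

```text
time: 5.6
eef_pos: [0.6424, 0.0673, 0.1542]
tcp_rot: [0.995, 0.099, -0.0, -0.0]
contact_force: [0.2, 0.6, -0.3]
opening: 0.003
finger_force: 0.0
```

```bash
python3 - <<'E'
from h import *
p=shot('side');s=ctrl.get_state();T=R.from_quat(s['tcp_rot']).as_matrix();e=s['eef_pos'];print(e)
c=proj(p,e)[0]
S=8;M=np.array([[S,0,400-S*c[0]],[0,S,300-S*c[1]]])
im=cv2.warpAffine(p['color'],M,(800,600),flags=2)[:,:,::-1].copy()
def d(q,col): 
    u=S*(proj(p,e+T@np.array(q))[0]-c)+[400,300];cv2.circle(im,tuple(int(v) for v in u),4,col,-1)
d([0,0,0],(0,0,255));d([0,0,.003],(0,255,255));d([0,0,.022],(0,255,0))
for a in (-1,1):
    for b in (-1,1): d([a*.038,b*.0425,-.051],(255,0,255))
cv2.imwrite('pics/g3.png',im)
E
```

```text
[0.64174834 0.06733109 0.15289076]
```

View pics/g3.png

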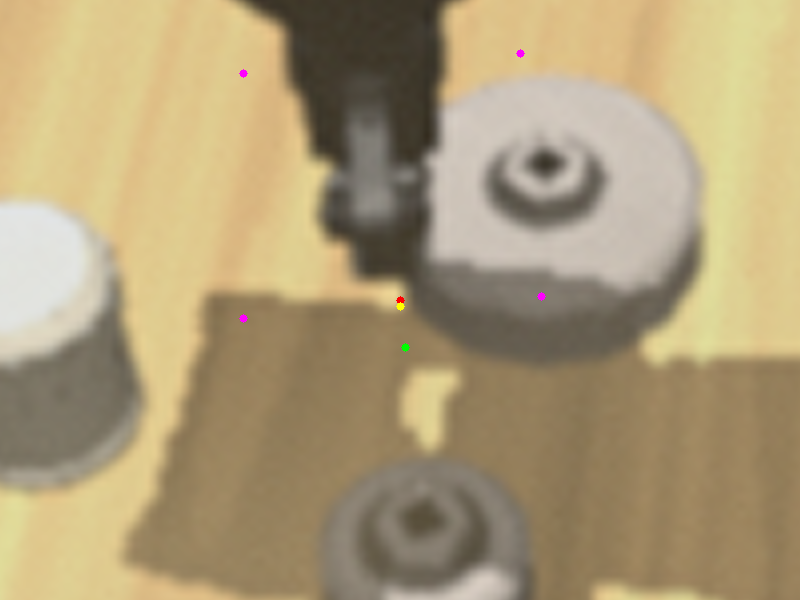

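```bash
python3 - <<'E'
from h import *
import pickle
A=pickle.load(open('A.pkl','rb'))
e=np.array([.2377,-.6318,.2144]);T=R.from_quat([.9839,.1789,0,0]).as_matrix();o=[]
for n in A:
    p=A[n];c=proj(p,e)[0];print(n,c)
    S=6;M=np.array([[S,0,200-S*c[0]],[0,S,250-S*c[1]]])
    im=cv2.warpAffine(p['color'].astype(np.uint8),M,(400,500),flags=2)[:,:,::-1].copy()
    def d(q,col): 
        u=S*(proj(p,e+T@np.array(q))[0]-c)+[200,250];cv2.circle(im,tuple(int(v) for v in u),4,col,-1)
    d([0,0,0],(0,0,255))
    for b in (-1,1): d([0,b*.057,.009],(0,255,0));d([0,b*.0425,.009],(0,255,255))
    for a in (-1,1):
        for b in (-1,1): d([a*.038,b*.0425,-.051],(255,0,255))
    o.append(im)
cv2.imwrite('pics/g4.png',np.hstack(o))
E
```

```text
top [452.15916844 331.69448398]
side [380.29579603  53.02452843]
```

View pics/g4.png

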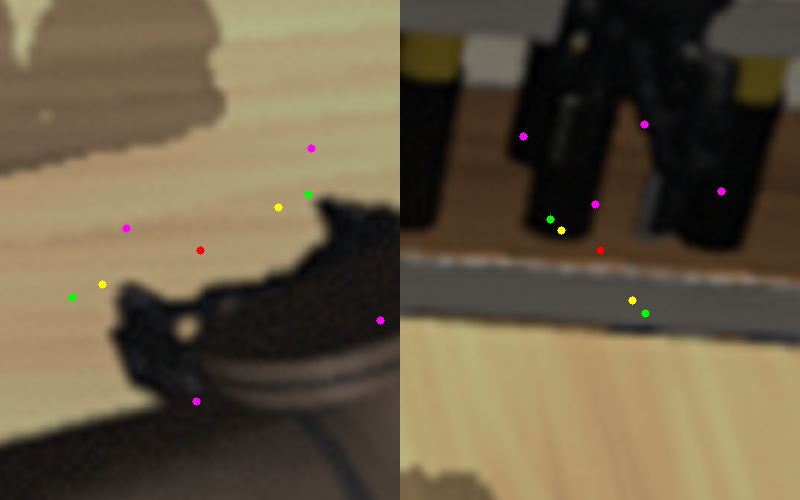

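```bash
python3 go.py 560 40 55 keep
```

```text
turn [-0.   0.2  0. ] shift [-85.3  10.7  98.1] | pos [641.7  67.3 152.9] yawy -78.6 q6 1.32 open 0.003 F [-0.2 -0.1 -0. ] ff 0.0 t 5.65
```

Scaled: 123 mm / 1000 = 0.123, 120 mm / 1000 = 0.12.

Call:
send_rows(rows="0 0 0 -0.06 0.008 0.01 -1;0 0 0 -0.085 0.01 0.05 -1;0 0 0 -0.085 0.01 0.09 -1;0 0 0 -0.085 0.01 0.11 -1;0 0 0 -0.085 0.01 0.116 -1;0 0 0 -0.085 0.01 0.12 -1;0 0 0 -0.085 0.01 0.123 -1;0 0 0 -0.085 0.01 0.123 -1")

```text
time: 6.65
eef_pos: [0.5621, 0.0406, 0.0323]
tcp_rot: [0.995, 0.099, 0.001, 0.0]
contact_force: [0.3, -0.2, 0.3]
opening: -0.001
finger_force: 0.0
```

```bash
python3 go.py 560 40 30 keep; python3 - <<'E'
from h import *
p=shot('side');s=ctrl.get_state();T=R.from_quat(s['tcp_rot']).as_matrix();e=s['eef_pos'];print(e)
c=proj(p,e)[0]
S=8;M=np.array([[S,0,400-S*c[0]],[0,S,300-S*c[1]]])
im=cv2.warpAffine(p['color'],M,(800,600),flags=2)[:,:,::-1].copy()
def d(q,col): 
    u=S*(proj(p,e+T@np.array(q))[0]-c)+[400,300];cv2.circle(im,tuple(int(v) for v in u),4,col,-1)
d([0,0,0],(0,0,255));d([0,0,.022],(0,255,0))
cv2.imwrite('pics/g5.png',im)
E
```

```text
turn [ 0.  -0.1  0. ] shift [-2.2  0.2  2.3] | pos [562.1  40.6  32.3] yawy -78.6 q6 1.26 open -0.001 F [ 0.3 -0.2  0.3] ff 0.0 t 6.65
[0.56210329 0.04065741 0.03231495]
```

View pics/g5.png

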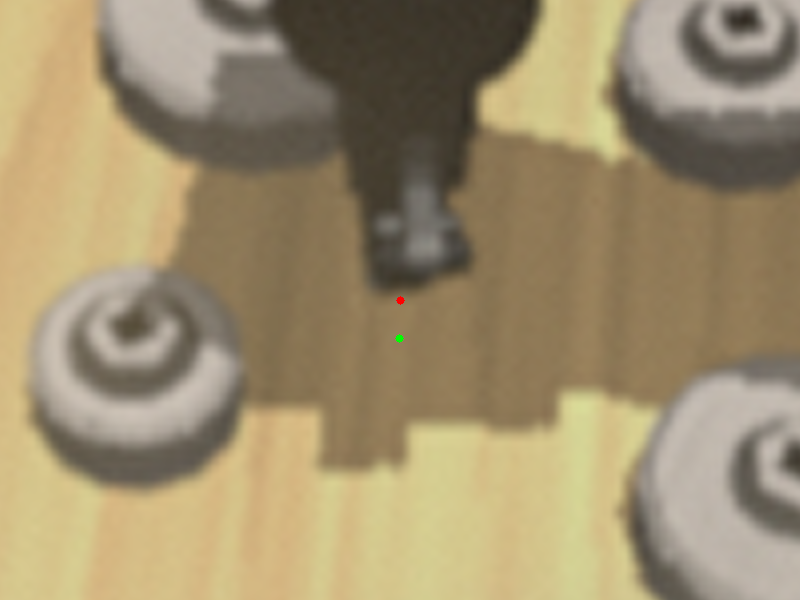

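Scaled: 13 mm / 1000 = 0.013, 8 mm / 1000 = 0.008.

Call:
send_rows(rows="0 0 0 0 0 0.008 -1;0 0 0 0 0 0.013 -1;0 0 0 0 0 0.013 -1")

```text
time: 7.08
eef_pos: [0.5608, 0.0407, 0.0177]
tcp_rot: [0.995, 0.099, -0.001, -0.0]
contact_force: [1.0, -0.6, 0.2]
opening: 0.002
finger_force: 0.0
```

Scaled: 13 mm / 1000 = 0.013, 11 mm / 1000 = 0.011.

Call:
send_rows(rows="0 0 0 0 0 0.006 -1;0 0 0 0 0 0.011 -1;0 0 0 0 0 0.013 -1;0 0 0 0 0 0.013 -1")

```text
time: 7.58
eef_pos: [0.5613, 0.0407, 0.0053]
tcp_rot: [0.995, 0.099, -0.0, -0.0]
contact_force: [-1.0, 0.2, -0.3]
opening: 0.002
finger_force: 0.0
```

Scaled: 10 mm / 1000 = 0.01, 8 mm / 1000 = 0.008.

Call:
send_rows(rows="0 0 0 0 0 0.003 -1;0 0 0 0 0 0.006 -1;0 0 0 0 0 0.008 -1;0 0 0 0 0 0.01 -1;0 0 0 0 0 0.01 -1")

```text
time: 8.2
eef_pos: [0.5613, 0.0407, -0.0047]
tcp_rot: [0.995, 0.099, -0.0, -0.0]
contact_force: [0.7, 0.5, 0.6]
opening: 0.006
finger_force: 0.0
```

Call:
send_rows(rows="0 0 0 0 0 0.002 -1;0 0 0 0 0 0.004 -1;0 0 0 0 0 0.005 -1;0 0 0 0 0 0.005 -1")

```text
time: 8.7
eef_pos: [0.5614, 0.0407, -0.0096]
tcp_rot: [0.995, 0.099, -0.0, -0.0]
contact_force: [-0.2, 0.7, 0.3]
opening: -0.002
finger_force: 0.0
```

```bash
python3 - <<'E'
from h import *
o=[];s=ctrl.get_state();e=s['eef_pos'];print(e,s['contact_force'])
for n in ('side','top'):
    p=shot(n)
    c=proj(p,[e[0],e[1],.0])[0]
    S=6;M=np.array([[S,0,200-S*c[0]],[0,S,300-S*c[1]]])
    im=cv2.warpAffine(p['color'],M,(400,500),flags=2)[:,:,::-1].copy()
    cv2.circle(im,(200,300),3,(0,255,0),-1);o.append(im)
cv2.imwrite('pics/g6.png',np.hstack(o))
E
```

```text
[ 0.56137584  0.04066267 -0.00956576] [-0.2245667   0.66487151  0.25845097]
```

View pics/g6.png

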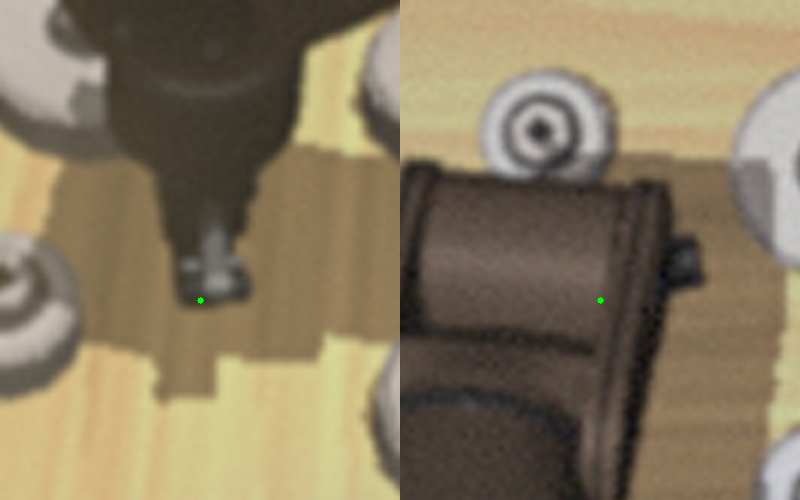

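```bash
python3 - <<'E'
from h import *
np.set_printoptions(precision=4,suppress=True)
p=shot('side')
E=np.array(p['extrinsics']);cam=-E[:3,:3].T@E[:3,3]
e5=np.array([.5621,.0407,.0323]);c5=proj(p,e5)[0];e6=np.array([.5614,.0407,-.0096]);c6=proj(p,[.5614,.0407,0])[0]
u=lambda q,c,S,o:c+(np.array(q)-o)/S
s5=ray(p,u((362,468),c5,8,[400,300]),0);s6=ray(p,u((187,402),c6,6,[200,300]),0)
t5=u((400,288),c5,8,[400,300]);t6=u((212,302),c6,6,[200,300])
print('shadow',s5,s6,(s5-s6)-(e5-e6)*[1,1,0])
L=((s5-s6)-(e5-e6)*[1,1,0])/(e5[2]-e6[2]);L=np.array([L[0],L[1],-1]);print('shadow drift per m height',L)
for s,t,e in ((s5,t5,e5),(s6,t6,e6)):
    # tip = s - L*h ; minimise distance to camera ray
    a=ray(p,t,0)-cam; a/=np.linalg.norm(a)
    B=np.c_[-L,-a];x=np.linalg.lstsq(B,cam-s,rcond=None)[0]
    P1=s-L*x[0];P2=cam+a*x[1];print('tip',P1,P2,'minus e',P2-e)
# alt: start pose shadow
print(ray(p,(340/1,90/1),0),ray(p,(368,118),0))
E
```

```text
shadow [ 0.5695  0.083  -0.    ] [0.5618 0.0912 0.    ] [ 0.0069 -0.0082 -0.    ]
shadow drift per m height [ 0.1657 -0.1946 -1.    ]
tip [0.5473 0.109  0.1337] [0.5568 0.1069 0.1356] minus e [-0.0053  0.0662  0.1033]
tip [0.5446 0.1114 0.1038] [0.5514 0.1096 0.1053] minus e [-0.01    0.0689  0.1149]
[ 0.3355 -0.7314  0.    ] [ 0.2422 -0.5557  0.    ]
```

Scaled: 3 mm / 1000 = 0.003, 2 mm / 1000 = 0.002.

Call:
send_rows(rows="0 0 0 0 0 0.001 -1;0 0 0 0 0 0.002 -1;0 0 0 0 0 0.003 -1;0 0 0 0 0 0.003 -1")

```text
time: 9.35
eef_pos: [0.5614, 0.0407, -0.0126]
tcp_rot: [0.995, 0.099, -0.0, -0.0]
contact_force: [0.6, -0.1, -0.5]
opening: 0.001
finger_force: 0.0
```

Scaled: 3 mm / 1000 = 0.003, 2 mm / 1000 = 0.002.

Call:
send_rows(rows="0 0 0 0 0 0.001 -1;0 0 0 0 0 0.002 -1;0 0 0 0 0 0.003 -1;0 0 0 0 0 0.003 -1")

```text
time: 9.85
eef_pos: [0.5613, 0.0407, -0.0156]
tcp_rot: [0.995, 0.099, -0.0, -0.0]
contact_force: [1.0, 0.6, 0.2]
opening: -0.002
finger_force: 0.0
```

Scaled: 3 mm / 1000 = 0.003, 2 mm / 1000 = 0.002.

Call:
send_rows(rows="0 0 0 0 0 0.001 -1;0 0 0 0 0 0.002 -1;0 0 0 0 0 0.003 -1;0 0 0 0 0 0.003 -1")

```text
time: 10.35
eef_pos: [0.5615, 0.0406, -0.017]
tcp_rot: [0.995, 0.1, -0.001, -0.0]
contact_force: [-4.2, -0.7, 8.9]
opening: 0.003
finger_force: 4.7
```

```bash
python3 - <<'E'
from h import *
import pickle
P=[shot('side') for _ in range(4)]+[shot('top')]
pickle.dump((P,ctrl.get_state()),open('B.pkl','wb'))
E
```

```text
(no output)
```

Scaled: -60 mm / 1000 = -0.06, -30 mm / 1000 = -0.03.

Call:
send_rows(rows="0 0 0 0 0 -0.03 -1;0 0 0 0 0 -0.06 -1;0 0 0 0 0 -0.06 -1")

```text
time: 10.98
eef_pos: [0.5638, 0.0404, 0.0443]
tcp_rot: [0.995, 0.099, 0.003, 0.001]
contact_force: [1.1, 0.3, -0.5]
opening: 0.003
finger_force: 0.0
```

```bash
python3 - <<'E'
from h import *
import pickle
P=[shot('side') for _ in range(4)]+[shot('top')];s=ctrl.get_state()
pickle.dump((P,s),open('C.pkl','wb'))
o=[]
for f in 'BC':
    P,s=pickle.load(open(f+'.pkl','rb'));e=s['eef_pos'];print(e)
    p=P[0];im=np.mean([q['color'].astype(float) for q in P[:4]],0).astype(np.uint8)
    c=proj(p,[.5614,.0407,0. if f=='B' else .06])[0];S=10
    M=np.array([[S,0,200-S*c[0]],[0,S,400-S*c[1]]])
    im=np.clip(cv2.warpAffine(im,M,(400,500),flags=2)[:,:,::-1]*1.6,0,255).astype(np.uint8);cv2.circle(im,(200,400),3,(0,255,0),-1);o.append(im)
cv2.imwrite('pics/g7.png',np.hstack(o))
E
```

```text
[ 0.56155806  0.04064591 -0.01692873]
[0.56019485 0.04076158 0.03988494]
```

View pics/g7.png

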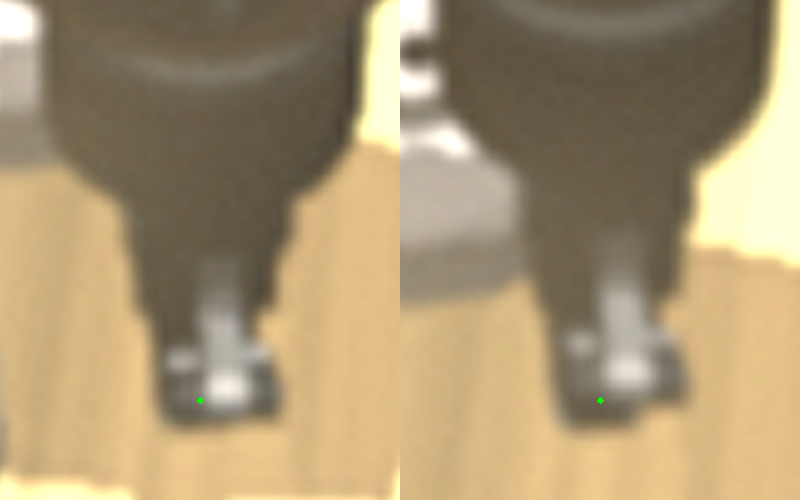

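```bash
python3 go.py 642 66 37 -78.6
```

```text
turn [-0.1  0.2  0. ] shift [85.2 -8.5  2.6] | pos [560.2  40.8  39.9] yawy -78.6 q6 1.26 open 0.002 F [-0.6 -0.   0.2] ff 0.0 t 11.225
```

Scaled: 85 mm / 1000 = 0.085, 60 mm / 1000 = 0.06.

Call:
send_rows(rows="0 0 0 0.02 -0.002 -0.03 0.2;0 0 0 0.06 -0.006 -0.03 0.2;0 0 0 0.085 -0.008 -0.02 0.2;0 0 0 0.085 -0.008 0 0.2;0 0 0 0.085 -0.008 0 0.2;0 0 0 0.085 -0.008 0 0.2")

```text
time: 11.98
eef_pos: [0.6417, 0.0651, 0.0405]
tcp_rot: [0.995, 0.099, -0.001, -0.0]
contact_force: [0.3, -0.3, 0.1]
opening: 0.6
finger_force: 0.0
```

```bash
python3 go.py 642 66 17 -78.6;python3 - <<'E'
from h import *
p=shot('side');s=ctrl.get_state();e=s['eef_pos']
S=10;c=proj(p,[.643,.066,.042])[0];M=np.array([[S,0,300-S*c[0]],[0,S,300-S*c[1]]])
im=np.clip(cv2.warpAffine(p['color'],M,(600,500),flags=2)[:,:,::-1]*1.5,0,255).astype(np.uint8)
cv2.circle(im,(300,300),3,(0,255,0),-1)
T=R.from_quat(s['tcp_rot']).as_matrix()
for b in (-1,1):
    u=300+S*(proj(p,e+T@np.array([0,b*.0255,-.013]))[0]-c);cv2.circle(im,tuple(int(v) for v in u),3,(0,0,255),-1)
cv2.imwrite('pics/g8.png',im)
E
```

```text
turn [-0.   0.1  0. ] shift [ 0.5 -0.8 23.5] | pos [641.7  65.1  40.5] yawy -78.6 q6 1.32 open 0.6 F [ 0.3 -0.3  0.1] ff 0.0 t 11.975
```

View pics/g8.png

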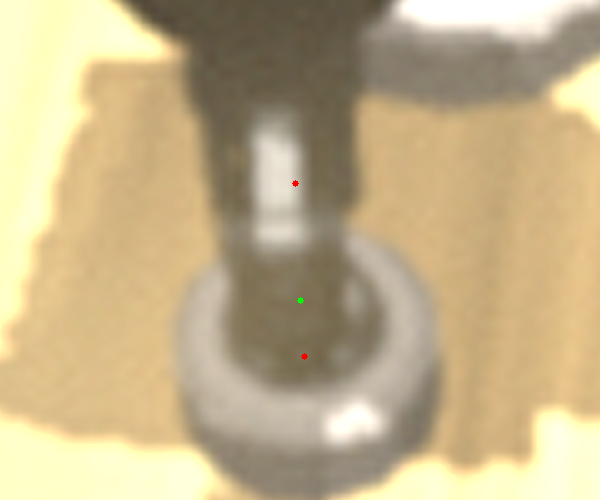

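Scaled: 23 mm / 1000 = 0.023, 18 mm / 1000 = 0.018.

Call:
send_rows(rows="0 0 0 -0.003 -0.001 0.01 0.2;0 0 0 -0.003 -0.001 0.018 0.2;0 0 0 -0.003 -0.001 0.023 0.2;0 0 0 -0.003 -0.001 0.023 0;0 0 0 -0.003 -0.001 0.023 -1;0 0 0 -0.003 -0.001 0.023 -1;0 0 0 -0.003 -0.001 0.023 -1;0 0 0 -0.003 -0.001 0.023 -1", grip_force=60)

```text
time: 13.02
eef_pos: [0.6406, 0.0657, 0.0191]
tcp_rot: [0.995, 0.099, 0.001, 0.0]
contact_force: [0.8, -0.1, 1.9]
opening: 0.289
finger_force: 59.2
```

Scaled: -75 mm / 1000 = -0.075, -70 mm / 1000 = -0.07.

Call:
send_rows(rows="0 0 0 0 0 -0.03 -1;0 0 0 0 0 -0.07 -1;0 0 0 0 0 -0.075 -1;0 0 0 0 0 -0.075 -1")

```text
time: 13.52
eef_pos: [0.6396, 0.0657, 0.093]
tcp_rot: [0.995, 0.099, -0.0, -0.0]
contact_force: [0.1, 0.4, -0.7]
opening: 0.285
finger_force: 59.2
```

```bash
python3 go.py 481 302 90 keep; cat > look.py <<'E'
# look.py file x y z(m) [S]: side view crop
import sys
from h import *
x=[float(a) for a in sys.argv[2:5]];S=float(sys.argv[5]) if len(sys.argv)>5 else 8
o=[]
for n in ('side','top'):
    p=shot(n);c=proj(p,x)[0];M=np.array([[S,0,200-S*c[0]],[0,S,250-S*c[1]]])
    im=np.clip(cv2.warpAffine(p['color'],M,(400,500),flags=2)[:,:,::-1]*1.4,0,255).astype(np.uint8);cv2.circle(im,(200,250),2,(0,255,0),-1);o.append(im)
cv2.imwrite('pics/'+sys.argv[1],np.hstack(o))
E
python3 look.py l1.png .643 .066 .1 5
```

```text
turn [-0.  0.  0.] shift [-108.7 -263.     3.1] | pos [639.6  65.7  93. ] yawy -78.6 q6 1.32 open 0.285 F [ 0.1  0.4 -0.7] ff 59.18848126195371 t 13.525
```

View pics/l1.png

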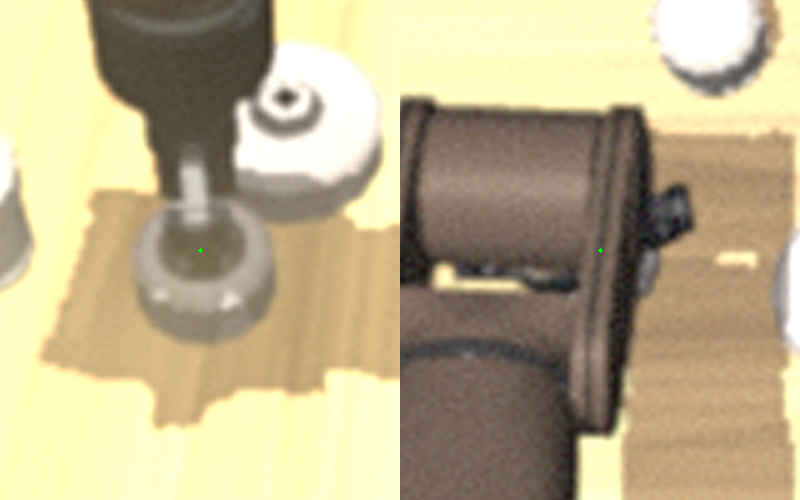

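Scaled: -263 mm / 1000 = -0.263, -109 mm / 1000 = -0.109.

Call:
send_rows(rows="0 0 0 -0.109 -0.263 -0.005 -1;0 0 0 -0.109 -0.263 -0.005 -1;0 0 0 -0.109 -0.263 -0.005 -1;0 0 0 -0.109 -0.263 -0.005 -1;0 0 0 -0.109 -0.263 -0.005 -1;0 0 0 -0.109 -0.263 -0.005 -1;0 0 0 -0.109 -0.263 -0.005 -1;0 0 0 -0.109 -0.263 -0.005 -1")

```text
time: 14.62
eef_pos: [0.4817, 0.3008, 0.098]
tcp_rot: [0.995, 0.099, -0.0, 0.0]
contact_force: [0.6, -0.7, -0.4]
opening: 0.288
finger_force: 59.3
```

```bash
python3 go.py 481 302 45 keep; python3 look.py l2.png .4832 .3022 .08 5; python3 - <<'E'
from h import *
import cv2
p=shot('side')
for d in ctrl.look_for(p,'cap66')[:4]: print(world(p,d['position']),d['p'])
E
```

```text
turn [ 0.  0. -0.] shift [-0.4 -1.3 53. ] | pos [481.7 300.8  98. ] yawy -78.7 q6 1.75 open 0.288 F [ 0.6 -0.7 -0.4] ff 59.28592015989125 t 14.625
[ 0.61977966 -0.06547063  0.03049556] 0.89
[ 0.55087472 -0.50598431  0.09350228] 0.72
[ 0.47373427 -0.07874711  0.03089359] 0.5
```

View pics/l2.png

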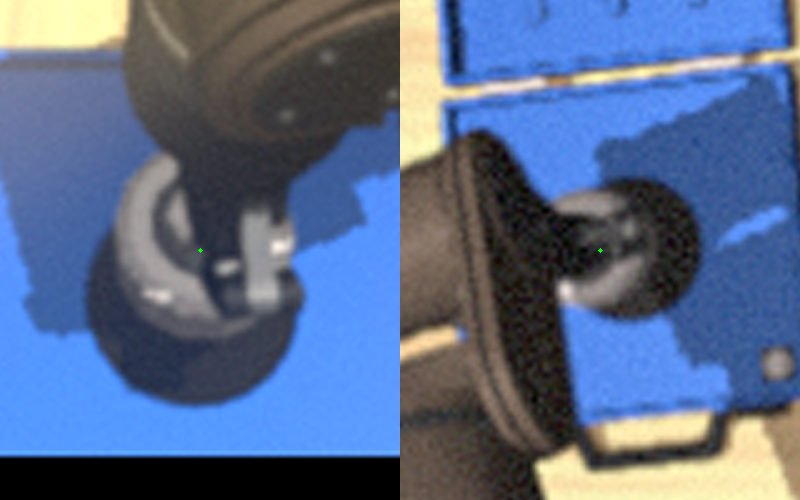

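Scaled: 63 mm / 1000 = 0.063, 61 mm / 1000 = 0.061.

Call:
send_rows(rows="0 0 0 0 -0.004 0.03 -1;0 0 0 0 -0.004 0.05 -1;0 0 0 0 -0.004 0.058 -1;0 0 0 0 -0.004 0.061 -1;0 0 0 0 -0.004 0.063 -1;0 0 0 0 -0.004 0.063 -1")

```text
time: 15.58
eef_pos: [0.4808, 0.306, 0.0362]
tcp_rot: [0.995, 0.099, 0.001, -0.0]
contact_force: [1.0, 0.0, -0.5]
opening: 0.288
finger_force: 59.3
```

Call:
send_rows(rows="0 0 0 0 0 0.001 -1;0 0 0 0 0 0.002 -1;0 0 0 0 0 0.003 -1;0 0 0 0 0 0.004 -1;0 0 0 0 0 0.004 -1")

```text
time: 16.2
eef_pos: [0.4805, 0.306, 0.0331]
tcp_rot: [0.995, 0.1, -0.0, 0.0]
contact_force: [-1.7, -1.4, 7.0]
opening: 0.289
finger_force: 60.2
```

Scaled: -100 mm / 1000 = -0.1, -90 mm / 1000 = -0.09.

Call:
send_rows(rows="0 0 0 0 0 0 0.1;0 0 0 0 0 0 0.3;0 0 0 0 0 0 0.3;0 0 0 0 0 -0.04 0.3;0 0 0 0 0 -0.09 0.3;0 0 0 0 0 -0.1 0.3")

```text
time: 16.95
eef_pos: [0.4829, 0.3069, 0.136]
tcp_rot: [0.995, 0.099, 0.004, -0.001]
contact_force: [-0.1, 0.8, -0.4]
opening: 0.648
finger_force: 0.0
```

```bash
python3 go.py 459 -77 80 -74.8
```

```text
turn [-0.1 -0.5 -3.8] shift [-99.9 371.7  54.6] | pos [482.9 306.9 136. ] yawy -78.6 q6 1.76 open 0.648 F [-0.1  0.8 -0.4] ff 0.0 t 16.95
```

Scaled: 372 mm / 1000 = 0.372, -100 mm / 1000 = -0.1, -3.8 degrees / 90 = -0.0422.

Call:
send_rows(rows="0 0 -0.0422 -0.1 0.372 0.02 0.3;0 0 -0.0422 -0.1 0.372 0.02 0.3;0 0 -0.0422 -0.1 0.372 0.02 0.3;0 0 -0.0422 -0.1 0.372 0.02 0.3;0 0 -0.0422 -0.1 0.372 0.02 0.3;0 0 -0.0422 -0.1 0.372 0.02 0.3;0 0 -0.0422 -0.1 0.372 0.02 0.3;0 0 -0.0422 -0.1 0.372 0.02 0.3")

```text
time: 17.95
eef_pos: [0.4554, -0.0788, 0.1107]
tcp_rot: [0.991, 0.131, -0.001, -0.001]
contact_force: [0.1, 1.4, 0.5]
opening: 0.646
finger_force: 0.0
```

```bash
python3 go.py 459 -77 45 -74.8; cat > where.py <<'E'
# where.py x y zboss : average 4 frames per camera and fit the boss hex
import sys
from fit import *
x,y,z=[float(a) for a in sys.argv[1:4]]
for n in sys.argv[4:] or ['top','side']:
    ps=[shot(n) for _ in range(4)];p=ps[-1];p['color']=np.mean([q['color'].astype(float) for q in ps],0)
    print(n,fitboss(p,(x,y),zb=z,side=n=='side'))
E
python3 where.py .481 .303 .056
```

```text
turn [-0.1  0.1 -0.1] shift [ 4.  -0.7 65.7] | pos [455.4 -78.8 110.7] yawy -74.9 q6 0.92 open 0.646 F [0.1 1.4 0.5] ff 0.0 t 17.95
top [array([15567.42,   483.41,   308.45,   -19.59,    39.24,     5.13,
           0.36])]
side [array([20096.11,   482.41,   307.92,   -20.92,    39.4 ,     5.77,
           0.3 ])]
```

Call:
send_rows(rows="0 0 0 0.0015 0 0.04 0.2;0 0 0 0.0015 0 0.064 0.2;0 0 0 0.0015 0 0.064 0.2")

```text
time: 18.73
eef_pos: [0.4557, -0.0771, 0.0457]
tcp_rot: [0.991, 0.133, -0.002, -0.001]
contact_force: [-0.9, -0.4, 0.0]
opening: 0.601
finger_force: 0.0
```

```bash
python3 go.py 457 -78 19 -74.8; python3 look.py l3.png .459 -.077 .042 8
```

```text
turn [-0.2  0.2  0.1] shift [ 1.1  1.3 26.7] | pos [455.7 -77.1  45.7] yawy -74.7 q6 0.92 open 0.601 F [-0.9 -0.4  0. ] ff 0.0 t 18.725
```

View pics/l3.png

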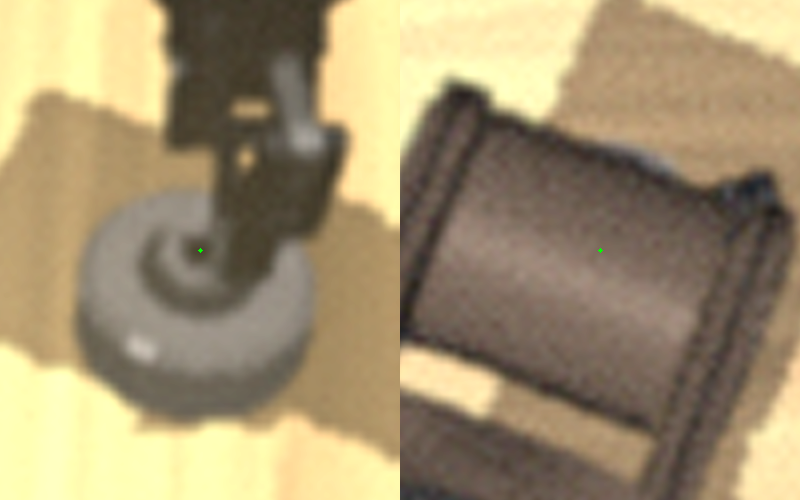

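Call:
send_rows(rows="0 0 0 0.005 0 0.01 0.2;0 0 0 0.005 0 0.02 0.2;0 0 0 0.005 0 0.0265 0.2;0 0 0 0.005 0 0.0265 0;0 0 0 0.005 0 0.0265 -1;0 0 0 0.005 0 0.0265 -1;0 0 0 0.005 0 0.0265 -1;0 0 0 0.005 0 0.0265 -1", grip_force=60)

```text
time: 19.82
eef_pos: [0.4626, -0.077, 0.0215]
tcp_rot: [0.991, 0.132, 0.0, 0.0]
contact_force: [-1.6, 0.5, 3.5]
opening: 0.281
finger_force: 58.6
```

```bash
python3 go.py 459 -77 90 keep; python3 where.py .459 -.077 .042 side
```

```text
turn [ 0. -0.  0.] shift [ -3.4  -0.9 -68.5] | pos [462.6 -77.   21.5] yawy -74.8 q6 0.92 open 0.281 F [-1.6  0.5  3.5] ff 58.64292878427477 t 19.825
side [array([1498.14,  447.  ,  -72.54,   -3.81,   46.48,    9.  ,    1.97])]
```

Scaled: -90 mm / 1000 = -0.09, -40 mm / 1000 = -0.04.

Call:
send_rows(rows="0 0 0 0 0 -0.04 -1;0 0 0 0 0 -0.09 -1;0 0 0 0 0 -0.09 -1")

```text
time: 20.4
eef_pos: [0.4652, -0.078, 0.115]
tcp_rot: [0.991, 0.132, 0.004, 0.002]
contact_force: [0.6, -0.5, -0.7]
opening: 0.279
finger_force: 58.7
```

```bash
python3 go.py 480.5 306 110 keep
```

```text
turn [ 0.3 -0.4  0. ] shift [ 115.6 -366.5    3.8] | pos [465.2 -78.  115. ] yawy -74.8 q6 0.92 open 0.279 F [ 0.6 -0.5 -0.7] ff 58.666724832728505 t 20.4
```

Scaled: -366 mm / 1000 = -0.366, 117 mm / 1000 = 0.117.

Call:
send_rows(rows="0 0 0 0.117 -0.366 0.003 -1;0 0 0 0.117 -0.366 0.003 -1;0 0 0 0.117 -0.366 0.003 -1;0 0 0 0.117 -0.366 0.003 -1;0 0 0 0.117 -0.366 0.003 -1;0 0 0 0.117 -0.366 0.003 -1;0 0 0 0.117 -0.366 0.003 -1;0 0 0 0.117 -0.366 0.003 -1")

```text
time: 21.4
eef_pos: [0.4779, 0.3068, 0.1061]
tcp_rot: [0.991, 0.133, -0.002, 0.001]
contact_force: [0.2, -0.0, -0.8]
opening: 0.274
finger_force: 58.8
```

Scaled: 10 mm / 1000 = 0.01.

Call:
send_rows(rows="0 0 0 0 0 0.01 -1;0 0 0 0 0 0.01 -1;0 0 0 0 0 0.01 -1")

```text
time: 21.78
eef_pos: [0.4792, 0.3059, 0.0978]
tcp_rot: [0.991, 0.132, -0.0, 0.0]
contact_force: [0.2, 0.4, -0.7]
opening: 0.281
finger_force: 58.8
```

```bash
python3 go.py 480.5 306 80 keep;python3 - <<'E'
from h import *
import pickle
ps=[shot('top') for _ in range(4)];pickle.dump(ps,open('D.pkl','wb'))
E
python3 look.py l4.png .4829 .3082 .1 6
```

```text
turn [ 0.  0. -0.] shift [ 1.3  0.3 17.8] | pos [479.2 305.9  97.8] yawy -74.9 q6 1.7 open 0.281 F [ 0.2  0.4 -0.7] ff 58.82189132273197 t 21.775
```

View pics/l4.png

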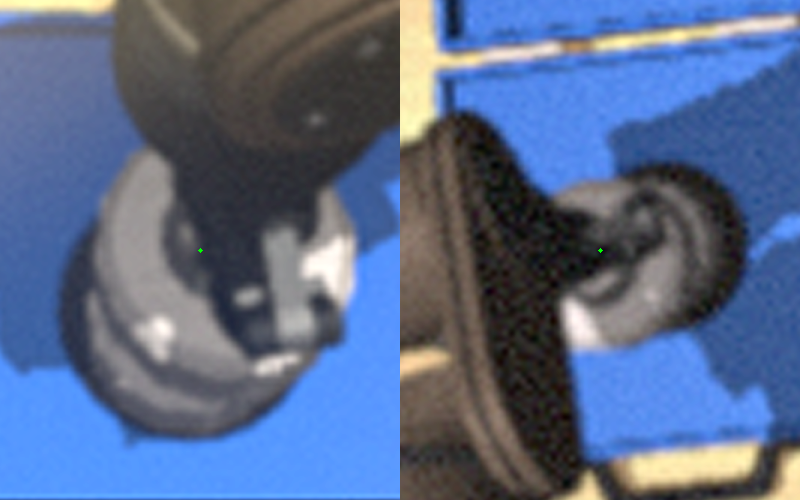

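Scaled: 38 mm / 1000 = 0.038, 36 mm / 1000 = 0.036.

Call:
send_rows(rows="0 0 0 0.007 0.002 0.01 -1;0 0 0 0.007 0.002 0.02 -1;0 0 0 0.007 0.002 0.03 -1;0 0 0 0.007 0.002 0.036 -1;0 0 0 0.007 0.002 0.038 -1;0 0 0 0.007 0.002 0.038 -1")

```text
time: 22.82
eef_pos: [0.4864, 0.307, 0.0601]
tcp_rot: [0.991, 0.132, 0.0, -0.0]
contact_force: [0.1, 0.6, -0.1]
opening: 0.276
finger_force: 58.8
```

Scaled: 5 mm / 1000 = 0.005, 1.5 mm / 1000 = 0.0015.

Call:
send_rows(rows="0 0 0 0 0 0.0015 -1;0 0 0 0 0 0.003 -1;0 0 0 0 0 0.004 -1;0 0 0 0 0 0.005 -1;0 0 0 0 0 0.005 -1")

```text
time: 23.45
eef_pos: [0.4863, 0.3069, 0.055]
tcp_rot: [0.991, 0.132, -0.0, 0.0]
contact_force: [0.4, 0.1, -1.1]
opening: 0.277
finger_force: 58.8
```

Scaled: 4 mm / 1000 = 0.004, 3 mm / 1000 = 0.003.

Call:
send_rows(rows="0 0 0 0 0 0.001 -1;0 0 0 0 0 0.002 -1;0 0 0 0 0 0.003 -1;0 0 0 0 0 0.004 -1;0 0 0 0 0 0.004 -1")

```text
time: 24.08
eef_pos: [0.4863, 0.3069, 0.0509]
tcp_rot: [0.991, 0.132, -0.0, 0.0]
contact_force: [-1.2, 0.2, -1.2]
opening: 0.279
finger_force: 58.8
```

Scaled: 3 mm / 1000 = 0.003, 2 mm / 1000 = 0.002.

Call:
send_rows(rows="0 0 0 0 0 0.001 -1;0 0 0 0 0 0.002 -1;0 0 0 0 0 0.003 -1;0 0 0 0 0 0.003 -1")

```text
time: 24.58
eef_pos: [0.4866, 0.307, 0.0504]
tcp_rot: [0.991, 0.133, -0.0, 0.0]
contact_force: [-4.8, -2.1, 11.5]
opening: 0.28
finger_force: 60.3
```

Scaled: -80 mm / 1000 = -0.08, -40 mm / 1000 = -0.04.

Call:
send_rows(rows="0 0 0 0 0 0 0.1;0 0 0 0 0 0 0.3;0 0 0 0 0 0 0.3;0 0 0 0 0 -0.04 0.3;0 0 0 0 0 -0.08 0.3;0 0 0 0 0 -0.08 0.3")

```text
time: 25.32
eef_pos: [0.4891, 0.308, 0.1322]
tcp_rot: [0.991, 0.132, 0.004, -0.001]
contact_force: [-0.1, 0.5, 0.7]
opening: 0.649
finger_force: 0.0
```

```bash
python3 go.py 439 91 80 -51.5
```

```text
turn [  0.   -0.5 -23.3] shift [-105.7  196.3   51.2] | pos [489.1 308.  132.2] yawy -74.8 q6 1.69 open 0.649 F [-0.1  0.5  0.7] ff 0.0 t 25.325
```

Scaled: 197 mm / 1000 = 0.197, -105 mm / 1000 = -0.105, -23.3 degrees / 90 = -0.2589.

Call:
send_rows(rows="0 0 -0.2589 -0.105 0.197 0 0.2;0 0 -0.2589 -0.105 0.197 0 0.2;0 0 -0.2589 -0.105 0.197 0.02 0.2;0 0 -0.2589 -0.105 0.197 0.04 0.2;0 0 -0.2589 -0.105 0.197 0.04 0.2;0 0 -0.2589 -0.105 0.197 0.04 0.2")

```text
time: 26.08
eef_pos: [0.4367, 0.0894, 0.0877]
tcp_rot: [0.944, 0.33, -0.0, -0.0]
contact_force: [0.5, 0.6, 0.7]
opening: 0.599
finger_force: 0.0
```

```bash
python3 go.py 439 91 45 -51.5; python3 where.py .482 .306 .071
```

```text
turn [-0.  0. -0.] shift [ 2.8  0.2 42.7] | pos [436.7  89.4  87.7] yawy -51.5 q6 0.87 open 0.599 F [0.5 0.6 0.7] ff 0.0 t 26.075
top [array([7127.25,  483.66,  308.01,  -19.75,    8.  ,    5.48,    0.67])]
side [array([5348.31,  482.74,  307.5 ,  -19.12,   13.91,    5.93,    0.47])]
```

Scaled: 45 mm / 1000 = 0.045, 35 mm / 1000 = 0.035.

Call:
send_rows(rows="0 0 0 0.0023 -0.0015 0.035 0.2;0 0 0 0.0023 -0.0015 0.045 0.2;0 0 0 0.0023 -0.0015 0.045 0.2")

```text
time: 26.85
eef_pos: [0.437, 0.092, 0.0425]
tcp_rot: [0.944, 0.33, -0.001, -0.0]
contact_force: [0.3, -0.5, 0.5]
opening: 0.601
finger_force: 0.0
```

```bash
python3 go.py 437.6 92.1 21 -51.5
```

```text
turn [-0.1  0.1  0. ] shift [ 0.6  0.3 21.5] | pos [437.   92.   42.5] yawy -51.5 q6 0.88 open 0.601 F [ 0.3 -0.5  0.5] ff 0.0 t 26.85
```

Scaled: 21.5 mm / 1000 = 0.0215, 18 mm / 1000 = 0.018.

Call:
send_rows(rows="0 0 0 0.0005 0 0.01 0.2;0 0 0 0.0005 0 0.018 0.2;0 0 0 0.0005 0 0.0215 0.2;0 0 0 0.0005 0 0.0215 0;0 0 0 0.0005 0 0.0215 -1;0 0 0 0.0005 0 0.0215 -1;0 0 0 0.0005 0 0.0215 -1;0 0 0 0.0005 0 0.0215 -1", grip_force=60)

```text
time: 27.85
eef_pos: [0.4384, 0.0921, 0.0222]
tcp_rot: [0.944, 0.33, 0.0, 0.0]
contact_force: [-1.8, -0.1, 6.1]
opening: 0.274
finger_force: 59.0
```

Call:
send_rows(rows="0 0 0 0 0 -0.04 -1;0 0 0 0 0 -0.1 -1;0 0 0 0 0 -0.1 -1;0 0 0 0 0 -0.1 -1")

```text
time: 28.35
eef_pos: [0.4371, 0.0922, 0.1204]
tcp_rot: [0.944, 0.33, -0.001, -0.0]
contact_force: [0.1, 0.0, -2.1]
opening: 0.279
finger_force: 59.2
```

```bash
python3 go.py 484 307.8 115 keep
```

```text
turn [-0.1  0.1  0. ] shift [ 170.9 -139.5    5.4] | pos [437.1  92.2 120.4] yawy -51.5 q6 0.88 open 0.279 F [ 0.1  0.  -2.1] ff 59.20178275555372 t 28.35
```

Scaled: 171 mm / 1000 = 0.171, -139.5 mm / 1000 = -0.1395.

Call:
send_rows(rows="0 0 0 0.171 -0.1395 0 -1;0 0 0 0.171 -0.1395 0 -1;0 0 0 0.171 -0.1395 0 -1;0 0 0 0.171 -0.1395 0 -1;0 0 0 0.171 -0.1395 0 -1;0 0 0 0.171 -0.1395 0.01 -1;0 0 0 0.171 -0.1395 0.01 -1;0 0 0 0.171 -0.1395 0.01 -1")

```text
time: 29.35
eef_pos: [0.4847, 0.3067, 0.111]
tcp_rot: [0.944, 0.329, -0.001, 0.0]
contact_force: [0.4, -0.4, -1.5]
opening: 0.272
finger_force: 59.3
```

```bash
python3 go.py 484 307.8 75 keep
```

```text
turn [-0.   0.1  0. ] shift [ 0.2 -1.3 36. ] | pos [484.7 306.7 111. ] yawy -51.6 q6 1.29 open 0.272 F [ 0.4 -0.4 -1.5] ff 59.33364023454487 t 29.35
```

Scaled: 42 mm / 1000 = 0.042, 40 mm / 1000 = 0.04.

Call:
send_rows(rows="0 0 0 0 -0.001 0.01 -1;0 0 0 0 -0.001 0.02 -1;0 0 0 0 -0.001 0.03 -1;0 0 0 0 -0.001 0.035 -1;0 0 0 0 -0.001 0.038 -1;0 0 0 0 -0.001 0.04 -1;0 0 0 0 -0.001 0.042 -1;0 0 0 0 -0.001 0.042 -1")

```text
time: 30.35
eef_pos: [0.4843, 0.3086, 0.0696]
tcp_rot: [0.944, 0.33, 0.0, 0.0]
contact_force: [-0.3, 0.4, -1.6]
opening: 0.278
finger_force: 59.3
```

Scaled: 4.5 mm / 1000 = 0.0045, 4 mm / 1000 = 0.004.

Call:
send_rows(rows="0 0 0 0 0 0.001 -1;0 0 0 0 0 0.002 -1;0 0 0 0 0 0.003 -1;0 0 0 0 0 0.004 -1;0 0 0 0 0 0.0045 -1;0 0 0 0 0 0.0045 -1")

```text
time: 31.1
eef_pos: [0.4846, 0.3087, 0.0662]
tcp_rot: [0.944, 0.33, 0.0, 0.0]
contact_force: [-2.4, -0.9, 5.5]
opening: 0.274
finger_force: 60.3
```

Scaled: -80 mm / 1000 = -0.08, -40 mm / 1000 = -0.04.

Call:
send_rows(rows="0 0 0 0 0 0 0.1;0 0 0 0 0 0 0.3;0 0 0 0 0 0 0.3;0 0 0 0 0 -0.04 0.3;0 0 0 0 0 -0.08 0.3;0 0 0 0 0 -0.08 0.3")

```text
time: 31.85
eef_pos: [0.487, 0.3097, 0.1495]
tcp_rot: [0.944, 0.33, 0.004, -0.0]
contact_force: [-0.2, -0.2, -0.4]
opening: 0.65
finger_force: 0.0
```

```bash
python3 go.py 624.2 -81.4 80 -62.3
```

```text
turn [ 0.1 -0.5 10.8] shift [-136.8  391.3   69.3] | pos [487.  309.7 149.5] yawy -51.5 q6 1.29 open 0.65 F [-0.2 -0.2 -0.4] ff 0.0 t 31.85
```

Scaled: 391 mm / 1000 = 0.391, -136 mm / 1000 = -0.136, 10.8 degrees / 90 = 0.12.

Call:
send_rows(rows="0 0 0.12 -0.136 0.391 0 0.2;0 0 0.12 -0.136 0.391 0 0.2;0 0 0.12 -0.136 0.391 0.02 0.2;0 0 0.12 -0.136 0.391 0.04 0.2;0 0 0.12 -0.136 0.391 0.06 0.2;0 0 0.12 -0.136 0.391 0.06 0.2;0 0 0.12 -0.136 0.391 0.06 0.2;0 0 0.12 -0.136 0.391 0.06 0.2")

```text
time: 32.85
eef_pos: [0.6204, -0.0848, 0.0821]
tcp_rot: [0.971, 0.237, -0.002, -0.001]
contact_force: [0.0, 0.3, 0.6]
opening: 0.601
finger_force: 0.0
```

```bash
python3 go.py 624.2 -81.4 45 -62.3; python3 where.py .483 .308 .086
```

```text
turn [-0.1  0.2 -0.2] shift [ 5.  -1.2 37.1] | pos [620.4 -84.8  82.1] yawy -62.5 q6 0.79 open 0.601 F [0.  0.3 0.6] ff 0.0 t 32.85
top [array([7779.72,  484.27,  309.69,   10.17,   72.38,    5.23,    0.63])]
side [array([4072.19,  483.35,  309.16,    6.81,   68.72,    5.94,    0.52])]
```

Scaled: 37 mm / 1000 = 0.037, 30 mm / 1000 = 0.03.

Call:
send_rows(rows="0 0 0 0.0035 -0.001 0.03 0.2;0 0 0 0.0035 -0.001 0.037 0.2;0 0 0 0.0035 -0.001 0.037 0.2")

```text
time: 33.62
eef_pos: [0.6235, -0.0791, 0.0477]
tcp_rot: [0.971, 0.24, -0.001, -0.0]
contact_force: [0.8, -0.1, 0.1]
opening: 0.596
finger_force: 0.0
```

```bash
python3 go.py 624.2 -81.4 21.5 -62.3
```

```text
turn [-0.1  0.1  0.1] shift [-0.5  2.4 26.2] | pos [623.5 -79.1  47.7] yawy -62.3 q6 0.8 open 0.596 F [ 0.8 -0.1  0.1] ff 0.0 t 33.625
```

Scaled: 26 mm / 1000 = 0.026, 2.4 mm / 1000 = 0.0024.

Call:
send_rows(rows="0 0 0 -0.0005 0.0024 0.012 0.2;0 0 0 -0.0005 0.0024 0.022 0.2;0 0 0 -0.0005 0.0024 0.026 0.2;0 0 0 -0.0005 0.0024 0.026 0;0 0 0 -0.0005 0.0024 0.026 -1;0 0 0 -0.0005 0.0024 0.026 -1;0 0 0 -0.0005 0.0024 0.026 -1;0 0 0 -0.0005 0.0024 0.026 -1", grip_force=60)

```text
time: 34.62
eef_pos: [0.6251, -0.082, 0.0227]
tcp_rot: [0.971, 0.24, 0.0, 0.0]
contact_force: [-0.2, -0.4, 3.3]
opening: 0.275
finger_force: 59.1
```

Scaled: -115 mm / 1000 = -0.115, -100 mm / 1000 = -0.1.

Call:
send_rows(rows="0 0 0 0 0 -0.04 -1;0 0 0 0 0 -0.1 -1;0 0 0 0 0 -0.115 -1;0 0 0 0 0 -0.115 -1")

```text
time: 35.12
eef_pos: [0.6249, -0.0819, 0.1373]
tcp_rot: [0.971, 0.24, 0.001, 0.0]
contact_force: [0.0, 0.8, -2.8]
opening: 0.272
finger_force: 59.2
```

```bash
python3 go.py 484.7 308.8 130 keep
```

```text
turn [ 0.  -0.1  0. ] shift [  57.6 -411.1    7. ] | pos [624.9 -81.9 137.3] yawy -62.3 q6 0.8 open 0.272 F [ 0.   0.8 -2.8] ff 59.156395078171045 t 35.125
```

Scaled: -411 mm / 1000 = -0.411, 57.6 mm / 1000 = 0.0576.

Call:
send_rows(rows="0 0 0 0.0576 -0.411 0 -1;0 0 0 0.0576 -0.411 0 -1;0 0 0 0.0576 -0.411 0 -1;0 0 0 0.0576 -0.411 0 -1;0 0 0 0.0576 -0.411 0 -1;0 0 0 0.0576 -0.411 0 -1;0 0 0 0.0576 -0.411 0 -1;0 0 0 0.0576 -0.411 0 -1")

```text
time: 36.12
eef_pos: [0.4811, 0.3103, 0.1332]
tcp_rot: [0.97, 0.242, -0.003, 0.0]
contact_force: [0.2, -0.9, -3.2]
opening: 0.275
finger_force: 59.4
```

Scaled: 8 mm / 1000 = 0.008.

Call:
send_rows(rows="0 0 0 0 0 0.008 -1;0 0 0 0 0 0.008 -1;0 0 0 0 0 0.008 -1")

```text
time: 36.5
eef_pos: [0.4848, 0.3076, 0.1284]
tcp_rot: [0.971, 0.239, -0.001, 0.0]
contact_force: [0.7, 0.2, -2.0]
opening: 0.277
finger_force: 59.5
```

```bash
python3 go.py 484.7 308.8 90 keep
```

```text
turn [-0.   0.1  0. ] shift [ 0.5 -1.1 38.4] | pos [484.8 307.6 128.4] yawy -62.4 q6 1.48 open 0.277 F [ 0.7  0.2 -2. ] ff 59.45658916141838 t 36.5
```

Scaled: 43 mm / 1000 = 0.043, 41 mm / 1000 = 0.041.

Call:
send_rows(rows="0 0 0 0 -0.001 0.01 -1;0 0 0 0 -0.001 0.02 -1;0 0 0 0 -0.001 0.03 -1;0 0 0 0 -0.001 0.036 -1;0 0 0 0 -0.001 0.039 -1;0 0 0 0 -0.001 0.041 -1;0 0 0 0 -0.001 0.043 -1;0 0 0 0 -0.001 0.043 -1")

```text
time: 37.5
eef_pos: [0.4841, 0.3097, 0.0862]
tcp_rot: [0.971, 0.24, 0.0, -0.0]
contact_force: [0.4, 0.2, -2.1]
opening: 0.27
finger_force: 59.4
```

Scaled: 5.5 mm / 1000 = 0.0055, 4 mm / 1000 = 0.004.

Call:
send_rows(rows="0 0 0 0 0 0.001 -1;0 0 0 0 0 0.002 -1;0 0 0 0 0 0.003 -1;0 0 0 0 0 0.004 -1;0 0 0 0 0 0.0055 -1;0 0 0 0 0 0.0055 -1")

```text
time: 38.25
eef_pos: [0.4845, 0.3098, 0.0817]
tcp_rot: [0.971, 0.24, 0.0, -0.0]
contact_force: [-2.0, -0.6, 5.1]
opening: 0.276
finger_force: 60.7
```

Contact at the predicted height; release and back away.

Scaled: 250 mm / 1000 = 0.25, 150 mm / 1000 = 0.15.

Call:
send_rows(rows="0 0 0 0 0 0 0.1;0 0 0 0 0 0 0.3;0 0 0 0 0 0 0.3;0 0 0 0 0 -0.04 0.3;0 0 0 0 0 -0.09 0.3;0 0 0 -0.03 0.15 -0.09 0.3;0 0 0 -0.06 0.25 -0.09 0.3;0 0 0 -0.06 0.25 -0.09 0.3")

```text
time: 39.25
eef_pos: [0.5313, 0.1266, 0.1708]
tcp_rot: [0.971, 0.24, 0.001, 0.0]
contact_force: [0.8, -0.1, 0.7]
opening: 0.647
finger_force: 0.0
```

Call:
send_rows(rows="0 0 0 0 0 0 0.3;0 0 0 0 0 0 0.3;0 0 0 0 0 0 0.3;0 0 0 0 0 0 0.3")

```text
time: 39.75
eef_pos: [0.5306, 0.1295, 0.1705]
tcp_rot: [0.971, 0.241, -0.0, -0.0]
contact_force: [-0.3, 0.5, -0.4]
opening: 0.651
finger_force: 0.0
```

```bash
python3 where.py .484 .309 .101; python3 look.py l5.png .484 .309 .08 5
```

```text
top [array([13729.8 ,   485.09,   330.36,    25.56,    45.88,     8.97,
           1.98])]
side [array([7131.03,  482.99,  310.47,   -3.73,   56.98,    5.86,    0.45])]
```

View pics/l5.png

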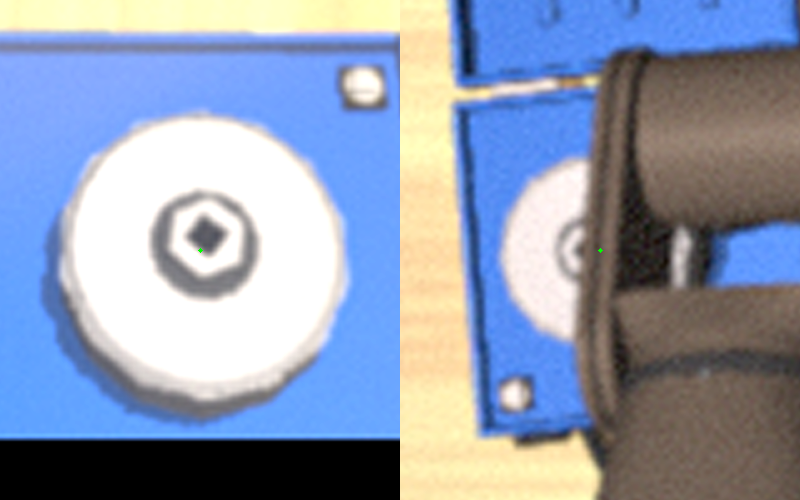

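```bash
python3 -c "
from plant import ctrl
print(ctrl.sign_off())"
```

```text
the job is handed in; nothing more can be done
None
```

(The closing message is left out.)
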